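# Find the grinding-ball case that rattles

## Robot

A 6-joint arm with a two-finger parallel gripper is mounted at the origin on a cart in front of the work surface, level with it; the furniture and walls round the work are solid. World frame = base frame: x ahead of the robot, y to its left, z up, the work surface at z = 0. Lengths are in m, angles in degrees, forces in N, time in s.
With the tool pointing down it reaches from about 0.375 to 0.9 m from the base axis. Payload 3.1 kg.
Tool frame: the origin (TCP) lies midway between the tips of the shut fingers; the grasp point (between the pads) lies 19 mm behind it; z points along the fingers, y is the line along which they close (so a half turn about z gives the same grasp; the last joint's range is limited). The gripper opens to 87 mm and grips with 3 to 60 N. Pads are 19 mm wide; open, the fingers measure 117 mm over their backs; the gripper's body (75 mm by 190 mm) begins 51 mm behind the grasp point.
Start: joints at [56.694, 30.224, 82.088, -0, 67.689, -10.227], TCP at [0.245, 0.575, 0.223] pointing down, gripper open.
Joint ranges: [-176.69, 176.69], [-43.24, 126.21], [12.49, 139.97], [-82, 262], [0, 151.66], [-163.58, 163.58]. Speed limits (degrees/s): [159.86, 159.86, 180, 180, 180, 180].

## Interface

Orientations are given as a 3x3 rotation matrix whose columns are the frame's x, y, z axes.
In Python, from rig import bot, cams, readout, workorder gives the robot as it stands (bot), with the cameras (cams), the readings (readout) and the job (workorder).
- The arm moves only by the shell command python3 steer.py 'ROWS'. ROWS is one flat JSON list of numbers that holds 1 to 20 rows one after another, with no inner brackets; each row has 7 numbers: dx, dy, dz in normalised numbers (1 is 1 m), then a rotation vector rx, ry, rz in normalised numbers (1 is 360 degrees), then the opening from 0.0 (shut) to 1.0 (fully open); each row is the pose to reach, as a shift and turn from the pose commanded when the command began, along the tool's axes at that moment; what a row does not reach only later rows make up. A row lasts 1/10 s, in which the tool goes at most 0.05 m and 8.59 degrees, less where a joint would pass 70% of its speed; a pose out of reach is approached as far as the arm can. The fingers move at their own pace and stop on an object; the grip force is fixed at half the most. Time passes only in rows, so rows that do not move let the fingers close. It prints the time, the measured TCP pose, the force, the opening and the grip force at its end. No shift or turn number may pass 1 either way. Input that does not fit is refused with a message, and nothing moves.
- readout.read_state(): the state, without advancing time (a new reading comes with each control period).
- cams.capture(name): name is "scene" or "top"; returns a dict with "color" (480x640x3 uint8, red, green, blue), "K" (3x3 intrinsics, pixels), "view" (4x4, takes a point from world to camera coordinates). Camera axes: x right, y up, looking along -z (the intrinsics and any distortion apply to the point x, -y, -z); pixel columns grow to the right and rows downward; lengths in m; the calibration is good to about 2 mm. A picture is of the moment at which its call begins. There is no depth.
- workorder.hand_in(): hands the job in; it is judged then, once.
The state is a dict: "time_s": time; "joint_positions": joint angles; "qvel": joint speeds; "tau": joint torques, N m; "position": TCP position; "tcp_rot": TCP orientation; "force": force on the tool from outside, world axes, zero at the start; "moment": the same for the moment, N m; "opening": opening from 0.0 (shut) to 1.0 (fully open); "grasp_force": force on a finger pad.
Only numpy, scipy, OpenCV 4.12 (cv2) and the standard library are available. Lean on these libraries where they do the work, as an engineer would, in place of code of your own. Each camera call takes 0.05 s, during which the arm holds its last target. There are 200 camera calls.

## Task

One of the three sealed cases in the wooden rack has a grinding ball that has come loose from its foam and rattles. Find it by drawing cases out from under the hood and lifting them in the gripper, and rock or shake the case you choose lengthwise a few times, to and fro, so that its ball has run to both ends; leave the other two in the rack, pushed back in to the rear stop. Finish while still holding the rattling case, level, lid up and still, a hand's breadth (some 10 to 20 cm) above the white enamel tray over which it will be opened, without having shifted the small flask, the stopper or the petri dish.

Things in the scene. Friction and masses are not known exactly. Their poses are not given: they have to be found in the camera images.
- case_a: one of three identical sealed grey plastic cases, 128 (x, lengthwise) x 44 (y) x 42 (z) mm, about 0.42 kg, steel latch on the front end (-x), hinge on the rear end; origin: centre of its underside, z up. Each hides a 30 mm tungsten-carbide grinding ball of 0.21 kg: held fast in foam in two of the three, loose in one (ball_c0 in the rules), which may be any of them. Weight and looks do not tell
- case_b: like case_a: 128 x 44 x 42 mm, origin at the centre of its underside, x from latch end to hinge end. The loose ball lies still while its case is level, and rolls some 90 mm from end to end within half a second when the case is tilted lengthwise 0.4 rad or shaken; this shifts the moment at the wrist by about 0.18 N m. The others shift it by less than 0.05
- case_c: like case_a and case_b: 128 x 44 x 42 mm, origin at the centre of its underside, x from latch end to hinge end. A case can be held near its latch end, 36 mm before its origin, with a grip of 60 N or more; it stays gripped there while it is drawn out, lifted and tilted
- rack: fixed wooden rack, 200 (x) x 234 (y) mm; origin: centre of its underside, x to the rear. Three open-fronted bays at y = -76, 0, +76 mm, one case in each, in any order. Floor 6 mm above the bench; runners (tops 15 mm above the bench) guide a case with 3 mm play per side. Rear stop face at x = 94 mm: a case pushed home has its origin at x = 30 mm. Cases start 0 to 6 mm short of it
- hood_edge (a point): middle of the lower front edge of the rack's fixed hood, 24 mm behind the rack's origin, 56 mm above the bench (hood top: 62 mm). The hood and 6 mm dividers between bays cover the rack's rear from here to its back. The front 58 mm of a homed case stick out and can be gripped across from above; drawn 75 mm forward it is clear of the hood and can be lifted
- tray: fixed white enamel tray with a dark rim, 204 (x) x 294 (y) x 23 mm high, to the left of the rack, its long side pointing away from the robot; origin: centre of its underside
- stand (a point): centre of the foot of the fixed burette stand right of the rack, on the bench. Its foot, pole, clamps and upright tubes stand within 0.36 to 0.55 m of the base axis and 110 mm to either side of this point, up to 0.9 m high. Swing past it with the arm folded in, the tool within about 0.27 m of the base axis
- small_flask: small stoppered conical glass flask, 71 mm wide, 129 mm tall, right of the rack's rear; origin: centre of its underside; a bystander
- cork: tapered cork stopper, 33 mm wide, 28 mm tall, in front of the tray; origin: centre of its underside; a bystander
- dish: glass petri dish, 74 mm wide, 14 mm tall, in front of the rack; origin: centre of its underside; a bystander

How it is judged:
By the outcome, as a careful person would: the job done as asked, in the order asked, and still so for the second after the job is handed in, while the arm keeps its last pose, push and grip.
It also fails if it takes over 72 s, if anything falls off the work surface, if the arm or the gripper's body presses on something with over 40 N, if the wrist force passes 120 N, or if a joint passes its speed limit or range.

## Working session

There is one attempt and no reset: what is moved stays moved. The work goes in short steps, Python scripts to look and compute and a shell command to move; the robot and the scene stay as the last step left them, time stands still between calls to the robot, and variables do not carry over. Pictures are saved under pics/ and viewed, at most 10 in all, crops included, and the job is handed in when it is done.

```bash
ls; mkdir -p pics; python3 - <<'E'
from rig import bot, cams, readout, workorder
import cv2,numpy as np
for n in("scene","top"):
    c=cams.capture(n); cv2.imwrite(f"pics/{n}0.png",c["color"][:,:,::-1]); np.savez(f"pics/{n}0.npz",K=c["K"],view=c["view"]); print(n,c["K"],c["view"],[k for k in c])
s=readout.read_state();print(s)
E
```

```text
pics
rig.py
steer.py
scene [[535.64350499   0.         325.09599414]
 [  0.         535.64350499 241.24406491]
 [  0.           0.           1.        ]] [[-0.85703987 -0.51480643 -0.02137754  0.47963062]
 [ 0.1997933  -0.37028301  0.90717867 -0.10746393]
 [-0.47493715  0.7732172   0.42020217 -1.11859634]
 [ 0.          0.          0.          1.        ]] ['color', 'K', 'view']
top [[469.41320353   0.         324.52101314]
 [  0.         469.41320353 240.95763694]
 [  0.           0.           1.        ]] [[-0.01648171 -0.99963387  0.02145899  0.1561397 ]
 [ 0.98359538 -0.01235399  0.17996527 -0.48642157]
 [-0.17963427  0.0240731   0.98343887 -0.99261775]
 [ 0.          0.          0.          1.        ]] ['color', 'K', 'view']
{'time_s': 0.1, 'joint_positions': array([ 5.66939612e+01,  3.02732781e+01,  8.21499107e+01, -1.02755617e-03,
        6.76891100e+01, -1.02264201e+01]), 'qvel': array([ 0.07961287, -0.14719154, -0.19868713,  0.10431664, -0.01034943,
       -0.02445315]), 'tau': array([ 4.22271305e-04, -4.40985310e+01, -1.77149373e+01,  6.34676311e-02,
        5.33160672e-02, -3.87831608e-05]), 'position': array([0.24460328, 0.57442312, 0.22166856]), 'tcp_rot': array([[-9.19963501e-01,  3.92002587e-01, -1.06238074e-03],
       [ 3.92003886e-01,  9.19962086e-01, -1.64716416e-03],
       [ 3.31657393e-04, -1.93178829e-03, -9.99998079e-01]]), 'force': array([-0.00896244,  0.35572445,  0.32868636]), 'moment': array([ 0.0380586 , -0.05603074,  0.01563781]), 'grasp_force': 0.0, 'opening': 0.9991398823874568}
```

View pics/scene0.png

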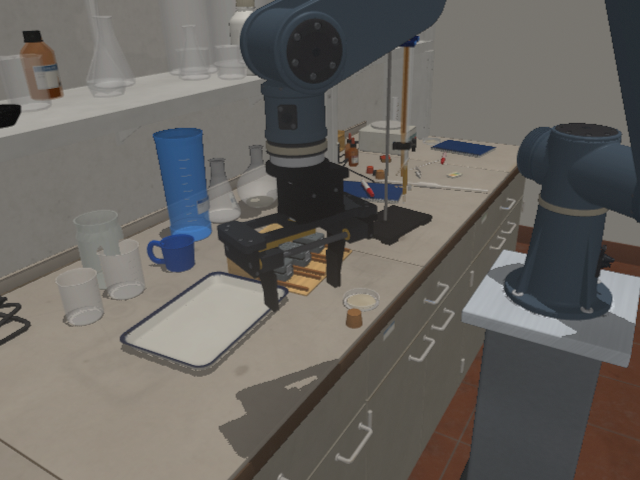

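View pics/top0.png

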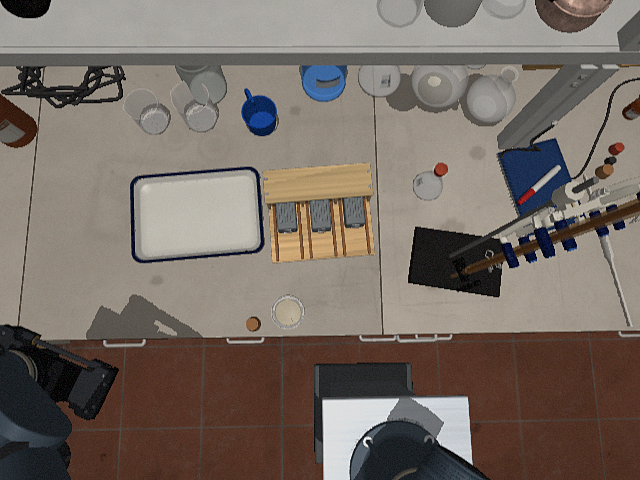

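Top: rack around (319,213) with cases at (286,216), (320,215) and (354,212). The tray is at (197,214), the cork at (253,324), the dish at (288,311), the flask at (428,185) and the stand foot at (456,262). In the scene view the gripper hides the rack.

```bash
cat > h.py <<'E'
import numpy as np
def load(n):
    d=np.load(f"pics/{n}.npz"); return d["K"],d["view"]
def ray(n,u,v):
    K,V=load(n); d=np.linalg.inv(K)@[u,v,1]; d=np.array([d[0],-d[1],-d[2]])
    R=V[:3,:3]; return -R.T@V[:3,3], R.T@d
def plane(n,u,v,z):
    o,d=ray(n,u,v); return o+d*(z-o[2])/d[2]
def proj(n,p):
    K,V=load(n); c=V[:3,:3]@np.array(p)+V[:3,3]; q=K@[c[0],-c[1],-c[2]]; return q[:2]/q[2]
E
python3 - <<'E'
import cv2
from h import *
im=cv2.imread("pics/top0.png")
cv2.imwrite("pics/crop1.png",cv2.resize(im[150:280,255:385],None,fx=4.6,fy=4.6,interpolation=cv2.INTER_CUBIC))
for k,(u,v,z) in dict(tray=(197,214,.02),cork=(253,324,.02),dish=(288,311,.01),flask=(428,188,.05),stand=(456,262,.0),cA=(286,230,.048),cB=(320,230,.048),cC=(354,226,.048)).items(): print(k,plane("top0",u,v,z).round(4))
print(proj("scene0",(.4,.1,.05)))
E
```

```text
tray [0.5584 0.4362 0.02  ]
cork [0.311  0.3072 0.02  ]
dish [0.3382 0.2316 0.01  ]
flask [ 0.6052 -0.0852  0.05  ]
stand [ 0.4436 -0.1526  0.    ]
cA [0.5132 0.2335 0.048 ]
cB [0.5123 0.1587 0.048 ]
cC [0.5204 0.0835 0.048 ]
[362.39116062 249.74892433]
```

View pics/crop1.png

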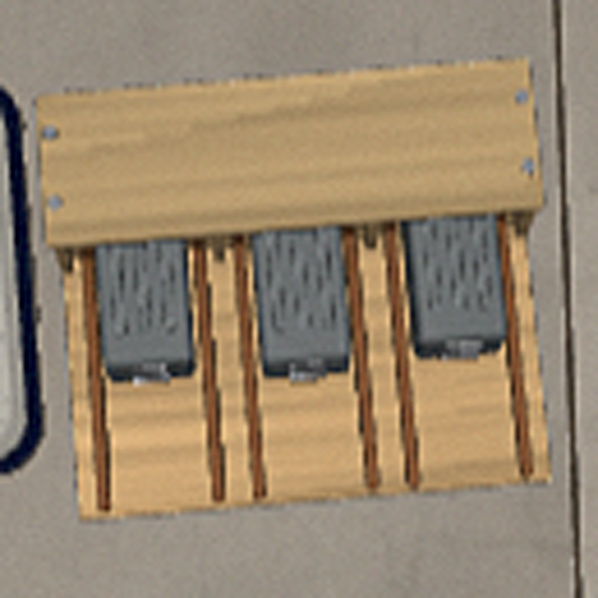

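Crop of the top view, with the rack corners in crop pixels: front (82,520) and (550,481), hood top (38,97), (528,60), (543,210) and (50,246). Case front top edges are at (108,372)-(194,366), (264,371)-(350,363) and (416,348)-(503,341). I'll fit the rack pose from these.

```bash
cat >> h.py <<'E'
def rack2w(r,p):
    c,s=np.cos(r[2]),np.sin(r[2]); return np.array([r[0]+c*p[0]-s*p[1], r[1]+s*p[0]+c*p[1], p[2]])
def crop(x,y): return ((x+.5)/4.6-.5+255,(y+.5)/4.6-.5+150)
E
python3 - <<'E'
from h import *
from scipy.optimize import least_squares
obs=[((82,520),(-.1,.117,.006)),((550,481),(-.1,-.117,.006)),((38,97),(.1,.117,.062)),((528,60),(.1,-.117,.062)),((543,210),(.024,-.117,.062)),((50,246),(.024,.117,.062))]
f=lambda r:np.concatenate([proj("top0",rack2w(r,p))-crop(*q) for q,p in obs])
s=least_squares(f,[.55,.15,0]);r=s.x;print(r,np.degrees(r[2]),s.fun.round(2))
for a,b in [((108,372),(194,366)),((264,371),(350,363)),((416,348),(503,341))]:
    m=(plane("top0",*crop(*a),.048)+plane("top0",*crop(*b),.048))/2
    d=m[:2]-r[:2];c,sn=np.cos(r[2]),np.sin(r[2]);print(m,"rack frame front",c*d[0]+sn*d[1],-sn*d[0]+c*d[1])
for y in(.076,0,-.076): print("grip home",rack2w(r,(-.006,y,0)),"out",rack2w(r,(-.086,y,0)))
E
```

```text
[0.55439778 0.1579825  0.06872747] 3.9377940632916903 [-0.51  0.16  0.52  0.26  0.93 -0.44 -0.83 -0.18 -0.59 -0.05  0.48  0.28]
[0.51352917 0.23031885 0.048     ] rack frame front -0.03580454668619164 0.07497216121953607
[0.51361016 0.15573481 0.048     ] rack frame front -0.04084568853597686 0.0005586437634527287
[0.52376875 0.08229082 0.048     ] rack frame front -0.0357547246493881 -0.07340959064778849
grip home [0.54319277 0.23339104 0.        ] out [0.46338164 0.22789717 0.        ]
grip home [0.54841195 0.15757046 0.        ] out [0.46860081 0.15207659 0.        ]
grip home [0.55363113 0.08174988 0.        ] out [0.47381999 0.07625601 0.        ]
```

```bash
cat >> h.py <<'E'
def delta(target):
    from rig import bot, cams, readout, workorder
    s=readout.read_state(); return s["tcp_rot"].T@(np.array(target)-s["position"])
E
python3 -c "
from h import *
print(delta((.5425,.2335,.20)), delta((.5425,.2335,.12)))"
```

```text
[-0.40770448 -0.1968182   0.02191359] [-0.40773102 -0.19666366  0.10191344]
```

Careful with the scale: turns go in shares of 360 degrees. That gives: -27 degrees / 360 = -0.075.

```bash
python3 steer.py '[-0.02, -0.01, 0.002, 0, 0, -0.0056, 1, -0.06, -0.03, 0.006, 0, 0, -0.0139, 1, -0.1, -0.05, 0.01, 0, 0, -0.0222, 0.9, -0.14, -0.07, 0.01, 0, 0, -0.0306, 0.8, -0.18, -0.09, 0.01, 0, 0, -0.0389, 0.7, -0.22, -0.11, 0.01, 0, 0, -0.0472, 0.7, -0.26, -0.13, 0.02, 0, 0, -0.0556, 0.7, -0.3, -0.15, 0.02, 0, 0, -0.0639, 0.7, -0.34, -0.165, 0.02, 0, 0, -0.0694, 0.7, -0.375, -0.18, 0.02, 0, 0, -0.0722, 0.7, -0.4, -0.192, 0.02, 0, 0, -0.075, 0.7, -0.4077, -0.1968, 0.02, 0, 0, -0.075, 0.7, -0.4077, -0.1968, 0.02, 0, 0, -0.075, 0.7]'
python3 - <<'E'
from rig import bot, cams, readout, workorder
import cv2,numpy as np
from h import *
n="scene"
c=cams.capture(n); cv2.imwrite("pics/scene1.png",c["color"][:,:,::-1]); np.savez("pics/scene1.npz",K=c["K"],view=c["view"])
u,v=map(int,proj("scene1",(.52,.16,.04)));print(u,v)
x0,y0=u-100,v-75;print(x0,y0)
cv2.imwrite("pics/crop2.png",cv2.resize(c["color"][y0:y0+150,x0:x0+200,::-1],None,fx=4,fy=4,interpolation=cv2.INTER_CUBIC))
s=readout.read_state();print(s["position"],s["tcp_rot"],s["opening"],delta((.5425,.2335,.12)))
E
```

```text
time_s: 1.4
position: [0.5431, 0.2332, 0.2021]
tcp_rot: [[-0.998, -0.066, -0.001], [-0.066, 0.998, 0.0], [0.001, 0.0, -1.0]]
force: [0.5, 1.2, -0.4]
opening: 0.699
grasp_force: 0.0
303 252
203 177
[0.54204534 0.23418461 0.20208805] [[-9.97740877e-01 -6.71539944e-02 -1.86615552e-03]
 [-6.71547074e-02  9.97742523e-01  3.21980384e-04]
 [ 1.84032045e-03  4.46574119e-04 -9.99998207e-01]] 0.7040651981208773 [-0.00055873 -0.00075025  0.08208683]
```

View pics/crop2.png

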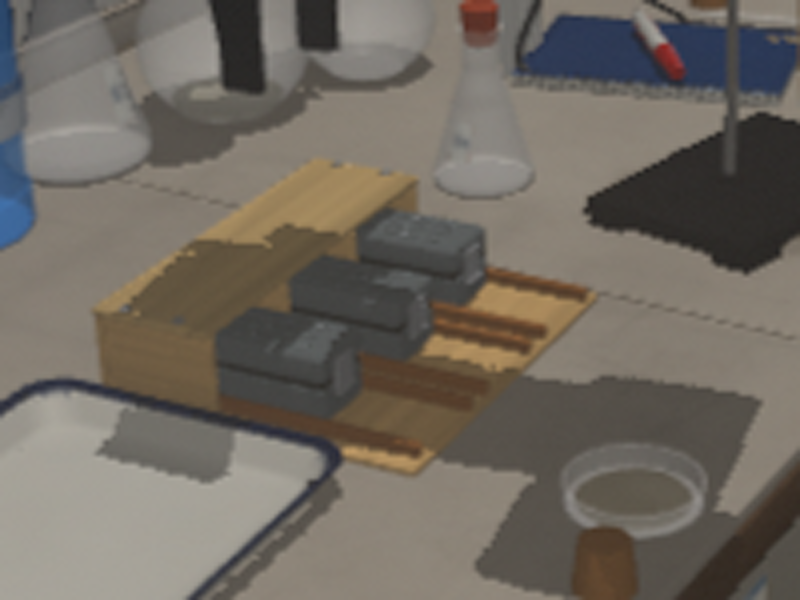

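Scene view, unobstructed. The rack front corners are at crop (418,472) and (597,292), and the right hood front top corner is at (418,181). Case front top corners (tray side, right side) are (315,362)/(359,343), (393,312)/(432,293) and (455,243)/(487,227). Next I'll triangulate them.

```bash
python3 - <<'E'
from h import *
def tri(a,b):
    o1,d1=ray("top0",*crop(*a)); o2,d2=ray("scene1",(b[0]+.5)/4-.5+203,(b[1]+.5)/4-.5+177)
    A=np.c_[d1,-d2];t=np.linalg.lstsq(A,o2-o1,rcond=None)[0]
    p,q=o1+t[0]*d1,o2+t[1]*d2; return (p+q)/2,np.linalg.norm(p-q)
for k,a,b in [("L+",(108,372),(315,362)),("L-",(194,366),(359,343)),("M+",(264,371),(393,312)),("M-",(350,363),(432,293)),("R+",(416,348),(455,243)),("R-",(503,341),(487,227)),("rackF+",(82,520),(418,472)),("rackF-",(550,481),(597,292)),("hood-",(543,210),(418,181))]:
    p,e=tri(a,b);print(k,p.round(4),round(e,4))
E
```

```text
L+ [0.5143 0.2519 0.0465] 0.0038
L- [0.5168 0.2102 0.0389] 0.0002
M+ [0.5141 0.1771 0.044 ] 0.0031
M- [0.5173 0.1346 0.0374] 0.0005
R+ [0.5202 0.1037 0.0563] 0.0006
R- [0.5244 0.0611 0.0491] 0.0012
rackF+ [0.4455 0.2659 0.0059] 0.0032
rackF- [0.4624 0.0357 0.0087] 0.0011
hood- [0.5865 0.0411 0.0596] 0.0009
```

```bash
python3 steer.py '[0, 0, 0.03, 0, 0, 0, 0.7, 0, 0, 0.07, 0, 0, 0, 0.7, 0, 0, 0.11, 0, 0, 0, 0.7, 0, 0, 0.14, 0, 0, 0, 0.7, 0, 0, 0.16, 0, 0, 0, 0.7, 0, 0, 0.17, 0, 0, 0, 0.7, 0, 0, 0.178, 0, 0, 0, 0.7, 0, 0, 0.181, 0, 0, 0, 0.7, 0, 0, 0.181, 0, 0, 0, 0.7, 0, 0, 0.181, 0, 0, 0, 0, 0, 0, 0.181, 0, 0, 0, 0, 0, 0, 0.181, 0, 0, 0, 0, 0, 0, 0.181, 0, 0, 0, 0, 0, 0, 0.181, 0, 0, 0, 0, 0, 0, 0.181, 0, 0, 0, 0]'
```

```text
time_s: 2.95
position: [0.5433, 0.2341, 0.0222]
tcp_rot: [[-0.998, -0.068, 0.001], [-0.068, 0.998, 0.0], [-0.001, 0.0, -1.0]]
force: [-1.8, -0.4, 5.0]
opening: 0.5
grasp_force: 30.0
```

```bash
python3 steer.py '[0.008, 0, -0.001, 0, 0, 0, 0, 0.02, 0, -0.001, 0, 0, 0, 0, 0.035, 0, -0.001, 0, 0, 0, 0, 0.05, 0, -0.001, 0, 0, 0, 0, 0.065, 0, -0.001, 0, 0, 0, 0, 0.078, 0, -0.001, 0, 0, 0, 0, 0.085, 0, -0.001, 0, 0, 0, 0, 0.085, 0, -0.005, 0, 0, 0, 0, 0.085, 0, -0.015, 0, 0, 0, 0, 0.085, 0, -0.035, 0, 0, 0, 0, 0.085, 0, -0.065, 0, 0, 0, 0, 0.085, 0, -0.1, 0, 0, 0, 0, 0.085, 0, -0.13, 0, 0, 0, 0, 0.085, 0, -0.15, 0, 0, 0, 0, 0.085, 0, -0.16, 0, 0, 0, 0, 0.085, 0, -0.16, 0, 0, 0, 0, 0.085, 0, -0.16, 0, 0, 0, 0]'
python3 - <<'E'
from rig import bot, cams, readout, workorder
import cv2
s=readout.read_state();print(s["position"],s["force"],s["moment"],s["opening"],s["joint_positions"])
c=cams.capture("scene")["color"]; cv2.imwrite("pics/s2.png",cv2.resize(c[60:360,150:550,::-1],None,fx=2,fy=2))
E
```

```text
time_s: 4.65
position: [0.4573, 0.228, 0.1809]
tcp_rot: [[-0.998, -0.068, -0.002], [-0.068, 0.998, -0.0], [0.002, -0.0, -1.0]]
force: [0.9, 0.9, -4.0]
opening: 0.505
grasp_force: 30.0
[0.45731641 0.2280343  0.18087515] [ 0.89078459  0.8582295  -4.0025241 ] [0.05069261 0.18166951 0.05948084] 0.5048136379876446 [ 1.39558712e+01  2.49185873e+01  1.00757068e+02  2.32292645e-03
  5.44324411e+01 -7.99549597e+01]
```

View pics/s2.png

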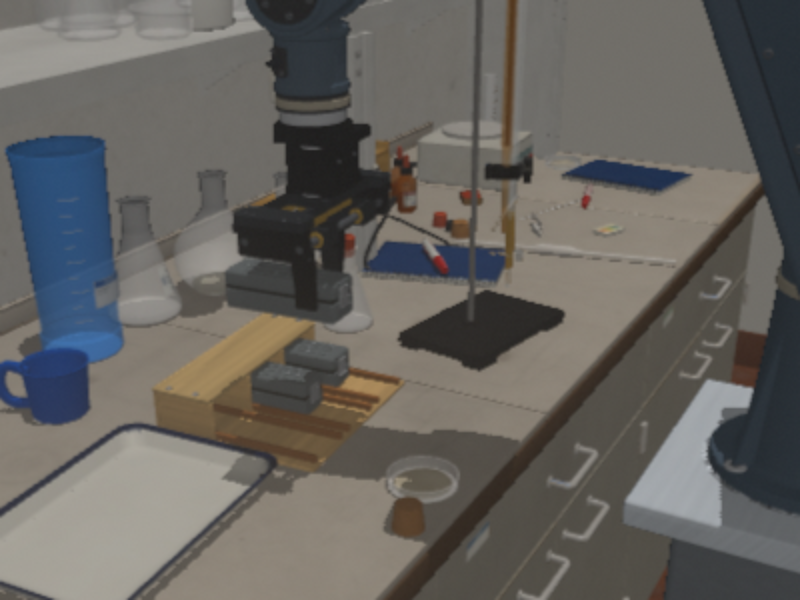

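The case is held level at crop (290,290) and the others are undisturbed. Next I'll tilt it and compare the level-state moments.

Converted, 26 degrees / 360 = 0.0722.

```bash
cat > m.py <<'E'
from rig import bot, cams, readout, workorder
s=readout.read_state();print("MOM",s["moment"].round(3),s["force"].round(2),round(s["opening"],3))
E
python3 steer.py '[0, 0, 0, 0, 0.0222, 0, 0, 0, 0, 0, 0, 0.0444, 0, 0, 0, 0, 0, 0, 0.0667, 0, 0, 0, 0, 0, 0, 0.0722, 0, 0, 0, 0, 0, 0, 0.0722, 0, 0, 0, 0, 0, 0, 0.0722, 0, 0, 0, 0, 0, 0, 0.0722, 0, 0, 0, 0, 0, 0, 0.0722, 0, 0, 0, 0, 0, 0, 0.05, 0, 0, 0, 0, 0, 0, 0.0278, 0, 0, 0, 0, 0, 0, 0.0083, 0, 0, 0, 0, 0, 0, 0, 0, 0, 0, 0, 0, 0, 0, 0, 0, 0, 0, 0, 0, 0, 0, 0]'; python3 m.py
python3 steer.py '[0, 0, 0, 0, -0.0222, 0, 0, 0, 0, 0, 0, -0.0444, 0, 0, 0, 0, 0, 0, -0.0667, 0, 0, 0, 0, 0, 0, -0.0722, 0, 0, 0, 0, 0, 0, -0.0722, 0, 0, 0, 0, 0, 0, -0.0722, 0, 0, 0, 0, 0, 0, -0.0722, 0, 0, 0, 0, 0, 0, -0.0722, 0, 0, 0, 0, 0, 0, -0.05, 0, 0, 0, 0, 0, 0, -0.0278, 0, 0, 0, 0, 0, 0, -0.0083, 0, 0, 0, 0, 0, 0, 0, 0, 0, 0, 0, 0, 0, 0, 0, 0, 0, 0, 0, 0, 0, 0, 0]'; python3 m.py
```

```text
time_s: 6.1
position: [0.4579, 0.2285, 0.1822]
tcp_rot: [[-0.998, -0.069, -0.0], [-0.069, 0.998, 0.0], [0.0, 0.0, -1.0]]
force: [0.3, 0.5, -5.0]
opening: 0.506
grasp_force: 30.0
MOM [0.072 0.146 0.027] [ 0.32  0.51 -5.04] 0.506
time_s: 7.5
position: [0.4581, 0.2282, 0.1812]
tcp_rot: [[-0.998, -0.068, 0.0], [-0.068, 0.998, 0.0], [-0.0, 0.0, -1.0]]
force: [-0.5, -0.2, -4.2]
opening: 0.507
grasp_force: 30.0
MOM [ 0.071  0.135 -0.022] [-0.48 -0.2  -4.2 ] 0.507
```

The left case is quiet. I'll put it back along the same path.

```bash
python3 -c "
from h import *
print(delta((.4584,.2283,.0222)))"; python3 steer.py '[0, 0, 0.02, 0, 0, 0, 0, 0, 0, 0.05, 0, 0, 0, 0, 0, 0, 0.09, 0, 0, 0, 0, 0, 0, 0.12, 0, 0, 0, 0, 0, 0, 0.137, 0, 0, 0, 0, 0, 0, 0.145, 0, 0, 0, 0, 0, 0, 0.152, 0, 0, 0, 0, 0, 0, 0.158, 0, 0, 0, 0, 0, 0, 0.159, 0, 0, 0, 0, 0, 0, 0.159, 0, 0, 0, 0]'; python3 m.py
```

```text
[-2.33579713e-04  1.18904735e-04  1.59020321e-01]
time_s: 8.5
position: [0.4584, 0.2284, 0.0231]
tcp_rot: [[-0.998, -0.068, 0.001], [-0.068, 0.998, 0.0], [-0.001, 0.0, -1.0]]
force: [-0.3, 0.2, -5.4]
opening: 0.508
grasp_force: 30.0
MOM [ 0.019  0.161 -0.042] [-0.27  0.22 -5.38] 0.508
```

```bash
python3 steer.py '[0, 0, 0.001, 0, 0, 0, 0, -0.01, 0, 0.001, 0, 0, 0, 0, -0.025, 0, 0.001, 0, 0, 0, 0, -0.04, 0, 0.001, 0, 0, 0, 0, -0.055, 0, 0.001, 0, 0, 0, 0, -0.07, 0, 0.001, 0, 0, 0, 0, -0.078, 0, 0.001, 0, 0, 0, 0, -0.084, 0, 0.001, 0, 0, 0, 0, -0.087, 0, 0.001, 0, 0, 0, 0, -0.088, 0, 0.001, 0, 0, 0, 0, -0.088, 0, 0.001, 0, 0, 0, 0]'; python3 m.py
```

```text
time_s: 9.6
position: [0.5436, 0.2341, 0.0222]
tcp_rot: [[-0.998, -0.069, -0.004], [-0.069, 0.998, -0.001], [0.004, -0.0, -1.0]]
force: [-5.9, -1.1, 4.9]
opening: 0.506
grasp_force: 30.0
MOM [ 0.036  0.663 -0.03 ] [-5.95 -1.07  4.86] 0.506
```

```bash
python3 steer.py '[-0.001, 0, 0, 0, 0, 0, 0, -0.002, 0, 0, 0, 0, 0, 0, -0.003, 0, 0, 0, 0, 0, 0, -0.003, 0, 0, 0, 0, 0, 0, -0.003, 0, 0, 0, 0, 0, 0]'; python3 m.py;python3 steer.py '[-0.001, 0, 0, 0, 0, 0, 0, -0.002, 0, 0, 0, 0, 0, 0, -0.003, 0, 0, 0, 0, 0, 0, -0.003, 0, 0, 0, 0, 0, 0, -0.003, 0, 0, 0, 0, 0, 0]'; python3 m.py
```

```text
time_s: 10.1
position: [0.5436, 0.2341, 0.0222]
tcp_rot: [[-0.998, -0.069, -0.01], [-0.069, 0.998, -0.002], [0.01, -0.001, -1.0]]
force: [-10.0, -0.5, 9.3]
opening: 0.501
grasp_force: 30.0
MOM [-0.03   1.332  0.016] [-10.03  -0.46   9.26] 0.501
time_s: 10.6
position: [0.5436, 0.2341, 0.0221]
tcp_rot: [[-0.998, -0.069, -0.016], [-0.069, 0.998, -0.002], [0.016, -0.001, -1.0]]
force: [-14.0, -1.0, 13.1]
opening: 0.501
grasp_force: 30.0
MOM [ 0.061  2.121 -0.023] [-13.95  -1.01  13.14] 0.501
```

Force rises with no motion, so the case is against the stop. Release and go to the middle case.

```bash
python3 steer.py '[0.004, 0, 0, 0, 0, 0, 0, 0.007, 0, 0, 0, 0, 0, 0, 0.008, 0, 0, 0, 0, 0, 0.7, 0.008, 0, 0, 0, 0, 0, 0.7, 0.008, 0, 0, 0, 0, 0, 0.7, 0.008, 0, 0, 0, 0, 0, 0.7, 0.008, 0, -0.01, 0, 0, 0, 0.7, 0.008, 0, -0.035, 0, 0, 0, 0.7, 0.008, 0, -0.06, 0, 0, 0, 0.7, 0.008, 0, -0.075, 0, 0, 0, 0.7, 0.008, 0, -0.08, 0, 0, 0, 0.7, 0.008, 0, -0.08, 0, 0, 0, 0.7]' ; python3 m.py
python3 -c "
from h import *
print(delta((.5437,.1580,.0215)))"
```

```text
time_s: 11.8
position: [0.5445, 0.2343, 0.1026]
tcp_rot: [[-0.998, -0.068, 0.002], [-0.068, 0.998, 0.0], [-0.002, 0.0, -1.0]]
force: [-0.1, 0.0, -0.1]
opening: 0.7
grasp_force: 0.0
MOM [0.018 0.006 0.045] [-0.09  0.02 -0.12] 0.7
[ 0.00620718 -0.07610189  0.08110089]
```

Converted, -26 degrees / 360 = -0.0722.

```bash
python3 steer.py '[0.001, -0.012, 0, 0, 0, 0, 0.7, 0.003, -0.035, 0, 0, 0, 0, 0.7, 0.005, -0.058, 0, 0, 0, 0, 0.7, 0.006, -0.072, 0, 0, 0, 0, 0.7, 0.006, -0.076, 0.01, 0, 0, 0, 0.7, 0.006, -0.076, 0.03, 0, 0, 0, 0.7, 0.006, -0.076, 0.05, 0, 0, 0, 0.7, 0.006, -0.076, 0.067, 0, 0, 0, 0.7, 0.006, -0.076, 0.077, 0, 0, 0, 0.7, 0.006, -0.076, 0.081, 0, 0, 0, 0.7, 0.006, -0.076, 0.081, 0, 0, 0, 0.7, 0.006, -0.076, 0.081, 0, 0, 0, 0, 0.006, -0.076, 0.081, 0, 0, 0, 0, 0.006, -0.076, 0.081, 0, 0, 0, 0, 0.006, -0.076, 0.081, 0, 0, 0, 0, 0.006, -0.076, 0.081, 0, 0, 0, 0]' ; python3 m.py
python3 steer.py '[0.008, 0, -0.001, 0, 0, 0, 0, 0.02, 0, -0.001, 0, 0, 0, 0, 0.035, 0, -0.001, 0, 0, 0, 0, 0.05, 0, -0.001, 0, 0, 0, 0, 0.065, 0, -0.001, 0, 0, 0, 0, 0.075, 0, -0.001, 0, 0, 0, 0, 0.08, 0, -0.001, 0, 0, 0, 0, 0.08, 0, -0.005, 0, 0, 0, 0, 0.08, 0, -0.015, 0, 0, 0, 0, 0.08, 0, -0.035, 0, 0, 0, 0, 0.08, 0, -0.065, 0, 0, 0, 0, 0.08, 0, -0.1, 0, 0, 0, 0, 0.08, 0, -0.13, 0, 0, 0, 0, 0.08, 0, -0.15, 0, 0, 0, 0, 0.08, 0, -0.16, 0, 0, 0, 0, 0.08, 0, -0.16, 0, 0, 0, 0, 0.08, 0, -0.16, 0, 0, 0, 0]';python3 m.py
python3 steer.py '[0, 0, 0, 0, 0.0222, 0, 0, 0, 0, 0, 0, 0.0444, 0, 0, 0, 0, 0, 0, 0.0667, 0, 0, 0, 0, 0, 0, 0.0722, 0, 0, 0, 0, 0, 0, 0.0722, 0, 0, 0, 0, 0, 0, 0.0722, 0, 0, 0, 0, 0, 0, 0.0722, 0, 0, 0, 0, 0, 0, 0.0722, 0, 0]'; python3 m.py; python3 steer.py '[0, 0, 0, 0, -0.0222, 0, 0, 0, 0, 0, 0, -0.0444, 0, 0, 0, 0, 0, 0, -0.0639, 0, 0, 0, 0, 0, 0, -0.0722, 0, 0, 0, 0, 0, 0, -0.0722, 0, 0, 0, 0, 0, 0, -0.0722, 0, 0]'; python3 m.py
python3 steer.py '[0, 0, 0, 0, -0.0222, 0, 0, 0, 0, 0, 0, -0.0444, 0, 0, 0, 0, 0, 0, -0.0667, 0, 0, 0, 0, 0, 0, -0.0722, 0, 0, 0, 0, 0, 0, -0.0722, 0, 0, 0, 0, 0, 0, -0.0722, 0, 0, 0, 0, 0, 0, -0.0722, 0, 0, 0, 0, 0, 0, -0.0722, 0, 0, 0, 0, 0, 0, -0.05, 0, 0, 0, 0, 0, 0, -0.0278, 0, 0, 0, 0, 0, 0, -0.0083, 0, 0, 0, 0, 0, 0, 0, 0, 0, 0, 0, 0, 0, 0, 0, 0, 0, 0, 0, 0, 0, 0, 0]'; python3 m.py
```

```text
time_s: 13.4
position: [0.5436, 0.158, 0.0213]
tcp_rot: [[-0.998, -0.068, 0.001], [-0.068, 0.998, 0.0], [-0.001, -0.0, -1.0]]
force: [-1.0, 0.4, 4.8]
opening: 0.503
grasp_force: 30.0
MOM [-0.037  0.114  0.044] [-1.01  0.39  4.8 ] 0.503
time_s: 15.1
position: [0.4626, 0.1524, 0.18]
tcp_rot: [[-0.998, -0.068, -0.002], [-0.068, 0.998, -0.0], [0.002, -0.0, -1.0]]
force: [0.3, -0.1, -4.5]
opening: 0.501
grasp_force: 30.0
MOM [ 0.054  0.19  -0.002] [ 0.28 -0.1  -4.49] 0.501
time_s: 15.9
position: [0.4626, 0.1525, 0.1808]
tcp_rot: [[-0.897, -0.069, -0.437], [-0.062, 0.998, -0.03], [0.438, -0.0, -0.899]]
force: [-0.1, -0.3, -4.0]
opening: 0.504
grasp_force: 30.0
MOM [ 0.061 -0.251 -0.007] [-0.09 -0.28 -4.02] 0.504
time_s: 16.5
position: [0.4631, 0.1525, 0.1812]
tcp_rot: [[-0.998, -0.069, -0.0], [-0.069, 0.998, -0.0], [0.0, 0.0, -1.0]]
force: [-0.0, 0.3, -4.7]
opening: 0.504
grasp_force: 30.0
MOM [0.011 0.218 0.027] [-0.01  0.28 -4.67] 0.504
time_s: 17.9
position: [0.4633, 0.1524, 0.1802]
tcp_rot: [[-0.998, -0.068, 0.001], [-0.068, 0.998, 0.0], [-0.001, 0.0, -1.0]]
force: [-0.8, 0.0, -3.8]
opening: 0.501
grasp_force: 30.0
MOM [ 0.007  0.077 -0.019] [-0.84  0.   -3.85] 0.501
```

A moment shift of about 0.14 suggests the middle case. Repeat to confirm, which also does the rocking.

Converted, 27 degrees / 360 = 0.075.

```bash
for i in 1 2; do python3 steer.py '[0, 0, 0, 0, 0.0222, 0, 0, 0, 0, 0, 0, 0.0444, 0, 0, 0, 0, 0, 0, 0.0667, 0, 0, 0, 0, 0, 0, 0.075, 0, 0, 0, 0, 0, 0, 0.075, 0, 0, 0, 0, 0, 0, 0.075, 0, 0, 0, 0, 0, 0, 0.075, 0, 0, 0, 0, 0, 0, 0.075, 0, 0, 0, 0, 0, 0, 0.075, 0, 0, 0, 0, 0, 0, 0.0528, 0, 0, 0, 0, 0, 0, 0.0306, 0, 0, 0, 0, 0, 0, 0.0111, 0, 0, 0, 0, 0, 0, 0, 0, 0, 0, 0, 0, 0, 0, 0, 0, 0, 0, 0, 0, 0, 0, 0, 0, 0, 0, 0, 0, 0, 0]' >/dev/null; python3 m.py; python3 steer.py '[0, 0, 0, 0, 0, 0, 0]'>/dev/null; python3 m.py
python3 steer.py '[0, 0, 0, 0, -0.0222, 0, 0, 0, 0, 0, 0, -0.0444, 0, 0, 0, 0, 0, 0, -0.0667, 0, 0, 0, 0, 0, 0, -0.075, 0, 0, 0, 0, 0, 0, -0.075, 0, 0, 0, 0, 0, 0, -0.075, 0, 0, 0, 0, 0, 0, -0.075, 0, 0, 0, 0, 0, 0, -0.075, 0, 0, 0, 0, 0, 0, -0.075, 0, 0, 0, 0, 0, 0, -0.0528, 0, 0, 0, 0, 0, 0, -0.0306, 0, 0, 0, 0, 0, 0, -0.0111, 0, 0, 0, 0, 0, 0, 0, 0, 0, 0, 0, 0, 0, 0, 0, 0, 0, 0, 0, 0, 0, 0, 0, 0, 0, 0, 0, 0, 0, 0]' >/dev/null; python3 m.py; python3 steer.py '[0, 0, 0, 0, 0, 0, 0]'; python3 m.py; done
```

```text
MOM [-0.023  0.233 -0.012] [ 0.05 -0.26 -3.98] 0.504
MOM [0.036 0.251 0.015] [ 0.35 -0.32 -3.27] 0.506
MOM [0.008 0.099 0.001] [-0.82 -0.03 -4.46] 0.504
time_s: 21.3
position: [0.4619, 0.1525, 0.1804]
tcp_rot: [[-0.998, -0.069, -0.001], [-0.069, 0.998, -0.0], [0.001, -0.0, -1.0]]
force: [0.3, -0.5, -4.1]
opening: 0.502
grasp_force: 30.0
MOM [ 0.075  0.149 -0.023] [ 0.33 -0.48 -4.13] 0.502
MOM [ 0.026  0.245 -0.087] [ 0.99 -0.29 -4.11] 0.505
MOM [ 0.069  0.258 -0.012] [ 0.38  0.26 -3.77] 0.502
MOM [0.014 0.148 0.018] [ 0.39 -0.29 -4.25] 0.499
time_s: 24.7
position: [0.4618, 0.1525, 0.1803]
tcp_rot: [[-0.998, -0.069, -0.001], [-0.069, 0.998, -0.0], [0.001, -0.0, -1.0]]
force: [0.4, 0.4, -3.7]
opening: 0.5
grasp_force: 30.0
MOM [ 0.025  0.168 -0.014] [ 0.42  0.44 -3.73] 0.5
```

The shift is only about 0.11, so I'll average more readings with longer, steeper tilts.

Converted, 35 degrees / 360 = 0.0972.

```bash
cat > mm.py <<'E'
from rig import bot, cams, readout, workorder
import numpy as np
a=[]
for i in range(12):
    cams.capture("top"); a.append(readout.read_state()["moment"][1])
a=np.array(a);print("MY",a.round(2),a.mean().round(3),"sem",(a.std()/12**.5).round(3),readout.read_state()["time_s"])
E
python3 steer.py '[0, 0, 0, 0, 0.0222, 0, 0, 0, 0, 0, 0, 0.0444, 0, 0, 0, 0, 0, 0, 0.0667, 0, 0, 0, 0, 0, 0, 0.0861, 0, 0, 0, 0, 0, 0, 0.0972, 0, 0, 0, 0, 0, 0, 0.0972, 0, 0, 0, 0, 0, 0, 0.0972, 0, 0, 0, 0, 0, 0, 0.0972, 0, 0, 0, 0, 0, 0, 0.0972, 0, 0, 0, 0, 0, 0, 0.0972, 0, 0, 0, 0, 0, 0, 0.0806, 0, 0, 0, 0, 0, 0, 0.0611, 0, 0, 0, 0, 0, 0, 0.0417, 0, 0, 0, 0, 0, 0, 0.025, 0, 0, 0, 0, 0, 0, 0.0111, 0, 0, 0, 0, 0, 0, 0.0028, 0, 0, 0, 0, 0, 0, 0, 0, 0, 0, 0, 0, 0, 0, 0, 0, 0, 0, 0, 0, 0, 0, 0]' >/dev/null; python3 mm.py
python3 steer.py '[0, 0, 0, 0, -0.0222, 0, 0, 0, 0, 0, 0, -0.0444, 0, 0, 0, 0, 0, 0, -0.0667, 0, 0, 0, 0, 0, 0, -0.0861, 0, 0, 0, 0, 0, 0, -0.0972, 0, 0, 0, 0, 0, 0, -0.0972, 0, 0, 0, 0, 0, 0, -0.0972, 0, 0, 0, 0, 0, 0, -0.0972, 0, 0, 0, 0, 0, 0, -0.0972, 0, 0, 0, 0, 0, 0, -0.0972, 0, 0, 0, 0, 0, 0, -0.0806, 0, 0, 0, 0, 0, 0, -0.0611, 0, 0, 0, 0, 0, 0, -0.0417, 0, 0, 0, 0, 0, 0, -0.025, 0, 0, 0, 0, 0, 0, -0.0111, 0, 0, 0, 0, 0, 0, -0.0028, 0, 0, 0, 0, 0, 0, 0, 0, 0, 0, 0, 0, 0, 0, 0, 0, 0, 0, 0, 0, 0, 0, 0]' ; python3 mm.py
```

```text
MY [0.26 0.25 0.27 0.21 0.21 0.2  0.27 0.27 0.22 0.26 0.23 0.26] 0.244 sem 0.007 27.2
time_s: 29.1
position: [0.4617, 0.1524, 0.1801]
tcp_rot: [[-0.998, -0.069, -0.002], [-0.069, 0.998, -0.0], [0.002, -0.0, -1.0]]
force: [-0.1, 0.2, -4.4]
opening: 0.502
grasp_force: 30.0
MY [ 0.2   0.24 -0.49  0.15  0.23  0.21  0.3   0.28  0.28  0.28  0.27  0.21] 0.181 sem 0.06 29.7
```

The spike (-0.49) while the arm was still is the ball rolling back and knocking, so the middle case is loose. It probably also means the case sits slightly rear-down in the grip; I'll look.

```bash
python3 - <<'E'
from rig import bot, cams, readout, workorder
import cv2,numpy as np
from h import *
c=cams.capture("scene")
u,v=map(int,proj("scene1",(.49,.15,.18)));x0,y0=u-66,v-50;print(x0,y0)
cv2.imwrite("pics/s3.png",cv2.resize(c["color"][y0:y0+100,x0:x0+133,::-1],None,fx=6,fy=6,interpolation=cv2.INTER_CUBIC))
E
```

```text
249 145
```

View pics/s3.png

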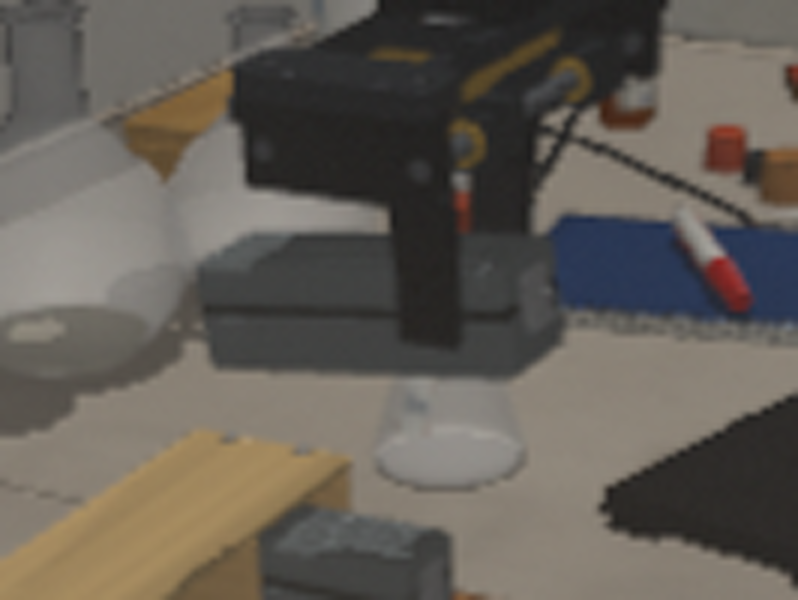

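The case is at (205..560, 235..378) in this crop. Its near bottom edge runs (215,363)→(515,378) and the seam (205,308)→(515,317). I'll compare the slope with a level case.

```bash
python3 - <<'E'
from h import *
from scipy.spatial.transform import Rotation as R
g=np.array([.4617,.1524,.1801]);yaw=np.radians(3.94)
for t in range(-2,9,2):  # deg, rear down
    M=R.from_euler("z",yaw).as_matrix()@R.from_euler("y",np.radians(t)).as_matrix()
    q=[(proj("scene1",g+np.array([0,0,.019])+M@np.array(p)+0)-[249,145])*6 for p in [(.100,.022,-.034),(-.028,.022,-.034),(.1,.022,-.013),(-.028,.022,-.013)]]
    print(t,[x.round(0) for x in q],"slope",(q[1][1]-q[0][1])/(q[1][0]-q[0][0]),(q[3][1]-q[2][1])/(q[3][0]-q[2][0]))
print("obs",15/300,9/310)
E
```

```text
-2 [array([188., 330.]), array([502., 394.]), array([186., 276.]), array([503., 338.])] slope 0.2033085979976643 0.19537750352967767
0 [array([191., 339.]), array([505., 392.]), array([188., 285.]), array([504., 335.])] slope 0.16677933669648715 0.15855069861050491
2 [array([194., 349.]), array([508., 389.]), array([190., 294.]), array([505., 333.])] slope 0.13019608723222498 0.12165890261461929
4 [array([198., 358.]), array([511., 387.]), array([192., 303.]), array([506., 330.])] slope 0.09347087699618996 0.08461226802801057
6 [array([202., 367.]), array([514., 385.]), array([194., 313.]), array([507., 327.])] slope 0.05651430522477834 0.0473194129047027
8 [array([206., 376.]), array([516., 382.]), array([196., 322.]), array([508., 325.])] slope 0.019234660376568694 0.009686508108518286
obs 0.05 0.02903225806451613
```

The case has slipped about 6.5° rear-down in the grip. I'll level it with the tool, then rock it once more and check the moments.

Converted, -34 degrees / 360 = -0.0944.

```bash
python3 steer.py '[0, 0, 0, 0, -0.0167, 0, 0, 0, 0, 0, 0, -0.0361, 0, 0, 0, 0, 0, 0, -0.0556, 0, 0, 0, 0, 0, 0, -0.075, 0, 0, 0, 0, 0, 0, -0.0889, 0, 0, 0, 0, 0, 0, -0.0944, 0, 0, 0, 0, 0, 0, -0.0944, 0, 0, 0, 0, 0, 0, -0.0944, 0, 0, 0, 0, 0, 0, -0.0944, 0, 0, 0, 0, 0, 0, -0.0833, 0, 0, 0, 0, 0, 0, -0.0694, 0, 0, 0, 0, 0, 0, -0.0556, 0, 0, 0, 0, 0, 0, -0.0417, 0, 0, 0, 0, 0, 0, -0.0306, 0, 0, 0, 0, 0, 0, -0.0222, 0, 0, 0, 0, 0, 0, -0.0194, 0, 0, 0, 0, 0, 0, -0.0194, 0, 0, 0, 0, 0, 0, -0.0194, 0, 0]' ; python3 mm.py
python3 steer.py '[0, 0, 0, 0, 0.0167, 0, 0, 0, 0, 0, 0, 0.0333, 0, 0, 0, 0, 0, 0, 0.05, 0, 0, 0, 0, 0, 0, 0.0639, 0, 0, 0, 0, 0, 0, 0.0694, 0, 0, 0, 0, 0, 0, 0.0694, 0, 0, 0, 0, 0, 0, 0.0694, 0, 0, 0, 0, 0, 0, 0.0694, 0, 0, 0, 0, 0, 0, 0.0694, 0, 0, 0, 0, 0, 0, 0.0611, 0, 0, 0, 0, 0, 0, 0.0472, 0, 0, 0, 0, 0, 0, 0.0333, 0, 0, 0, 0, 0, 0, 0.0194, 0, 0, 0, 0, 0, 0, 0.0083, 0, 0, 0, 0, 0, 0, 0.0028, 0, 0, 0, 0, 0, 0, 0, 0, 0, 0, 0, 0, 0, 0, 0, 0, 0, 0, 0, 0, 0, 0, 0]' ; python3 mm.py
```

```text
time_s: 31.55
position: [0.4624, 0.1524, 0.1802]
tcp_rot: [[-0.99, -0.068, 0.121], [-0.068, 0.998, 0.008], [-0.121, -0.0, -0.993]]
force: [-0.2, -0.1, -3.5]
opening: 0.504
grasp_force: 30.0
MY [0.23 0.22 0.24 0.21 0.22 0.27 0.2  0.17 0.23 0.24 0.26 0.22] 0.227 sem 0.007 32.15
time_s: 33.95
position: [0.4636, 0.1525, 0.1808]
tcp_rot: [[-0.99, -0.068, 0.122], [-0.068, 0.998, 0.008], [-0.122, 0.0, -0.993]]
force: [0.4, -0.5, -4.3]
opening: 0.506
grasp_force: 30.0
MY [0.42 0.4  0.39 0.45 0.37 0.39 0.41 0.42 0.39 0.43 0.41 0.4 ] 0.407 sem 0.006 34.55
```

The shift is 0.18: the middle case is the one, and its ball ran both ways. The right case may still sit a few mm short of its stop. So I'll set the middle case down drawn out in its bay, push the right one home, then regrip the middle one at its balance point.

```bash
python3 steer.py '[0.0024, 0, 0.02, 0, 0, 0, 0, 0.0061, 0, 0.05, 0, 0, 0, 0, 0.0104, 0, 0.085, 0, 0, 0, 0, 0.0141, 0, 0.115, 0, 0, 0, 0, 0.0165, 0, 0.134, 0, 0, 0, 0, 0.0177, 0, 0.144, 0, 0, 0, 0, 0.0185, 0, 0.151, 0, 0, 0, 0, 0.0191, 0, 0.155, 0, 0, 0, 0, 0.0194, 0, 0.158, 0, 0, 0, 0, 0.0194, 0, 0.158, 0, 0, 0, 0, 0.0194, 0, 0.158, 0, 0, 0, 0]' ; python3 m.py
```

```text
time_s: 35.65
position: [0.4637, 0.1526, 0.0221]
tcp_rot: [[-0.99, -0.069, 0.123], [-0.068, 0.998, 0.008], [-0.123, 0.0, -0.992]]
force: [-0.7, 0.5, -0.6]
opening: 0.504
grasp_force: 30.0
MOM [0.011 0.351 0.019] [-0.74  0.53 -0.61] 0.504
```

Converted, 7 degrees / 360 = 0.0194.

```bash
python3 steer.py '[0, 0, 0, 0, 0, 0, 0.7, 0, 0, 0, 0, 0, 0, 0.7, 0, 0, 0, 0, 0, 0, 0.7, 0, 0, 0, 0, 0, 0, 0.7, -0.002, 0, -0.015, 0, 0, 0, 0.7, -0.005, 0, -0.04, 0, 0, 0, 0.7, -0.008, 0, -0.065, 0, 0.0083, 0, 0.7, -0.01, 0, -0.08, 0, 0.0167, 0, 0.7, -0.01, 0, -0.08, 0, 0.0194, 0, 0.7, -0.01, 0, -0.08, 0, 0.0194, 0, 0.7]' ; python3 - <<'E'
from rig import bot, cams, readout, workorder
import cv2,numpy as np
from h import *
c=cams.capture("scene"); cv2.imwrite("pics/s4.png",cv2.resize(c["color"][177:327,203:403,::-1],None,fx=4,fy=4,interpolation=cv2.INTER_CUBIC))
print(readout.read_state()["tcp_rot"].round(3),delta((.553,.083,.0215)))
E
```

```text
time_s: 36.65
position: [0.4642, 0.1525, 0.1019]
tcp_rot: [[-0.998, -0.068, 0.002], [-0.068, 0.998, 0.0], [-0.002, 0.0, -1.0]]
force: [-0.0, -0.4, 0.7]
opening: 0.699
grasp_force: 0.0
[[-0.998 -0.068 -0.001]
 [-0.068  0.998 -0.   ]
 [ 0.001 -0.    -1.   ]] [-0.08525524 -0.07538719  0.07963863]
```

View pics/s4.png

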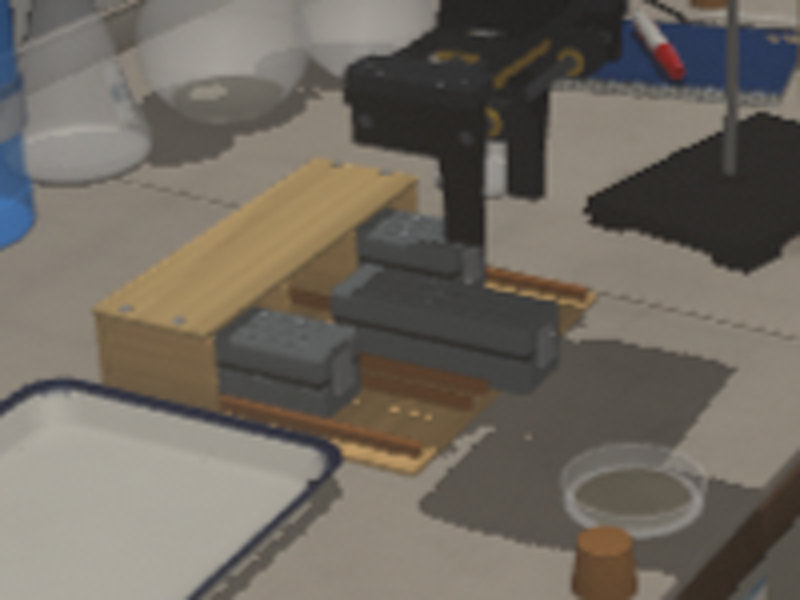

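The middle case sits squarely in its bay, drawn out, at (335..555, 265..390). The left case is home, and the bystanders are where they were. Now the right case.

```bash
python3 steer.py '[-0.012, -0.012, 0, 0, 0, 0, 0.7, -0.037, -0.034, 0, 0, 0, 0, 0.7, -0.062, -0.056, 0, 0, 0, 0, 0.7, -0.08, -0.071, 0, 0, 0, 0, 0.7, -0.085, -0.0754, 0.012, 0, 0, 0, 0.7, -0.085, -0.0754, 0.035, 0, 0, 0, 0.7, -0.085, -0.0754, 0.058, 0, 0, 0, 0.7, -0.085, -0.0754, 0.072, 0, 0, 0, 0.7, -0.085, -0.0754, 0.078, 0, 0, 0, 0.7, -0.085, -0.0754, 0.079, 0, 0, 0, 0.7, -0.085, -0.0754, 0.079, 0, 0, 0, 0, -0.085, -0.0754, 0.079, 0, 0, 0, 0, -0.085, -0.0754, 0.079, 0, 0, 0, 0, -0.085, -0.0754, 0.079, 0, 0, 0, 0, -0.085, -0.0754, 0.079, 0, 0, 0, 0]' ; python3 m.py
python3 steer.py '[-0.001, 0, 0, 0, 0, 0, 0, -0.002, 0, 0, 0, 0, 0, 0, -0.003, 0, 0, 0, 0, 0, 0, -0.004, 0, 0, 0, 0, 0, 0, -0.004, 0, 0, 0, 0, 0, 0]';python3 m.py
python3 steer.py '[-0.001, 0, 0, 0, 0, 0, 0, -0.002, 0, 0, 0, 0, 0, 0, -0.003, 0, 0, 0, 0, 0, 0, -0.004, 0, 0, 0, 0, 0, 0, -0.004, 0, 0, 0, 0, 0, 0]';python3 m.py
```

```text
time_s: 38.2
position: [0.554, 0.083, 0.0239]
tcp_rot: [[-0.998, -0.068, 0.002], [-0.068, 0.998, -0.0], [-0.002, -0.0, -1.0]]
force: [0.1, 0.1, 5.1]
opening: 0.502
grasp_force: 30.0
MOM [-0.068  0.071  0.016] [0.11 0.06 5.13] 0.502
time_s: 38.7
position: [0.5539, 0.083, 0.0238]
tcp_rot: [[-0.998, -0.069, -0.007], [-0.069, 0.998, -0.001], [0.007, -0.0, -1.0]]
force: [-6.0, -2.7, 11.0]
opening: 0.503
grasp_force: 30.0
MOM [-0.494  0.853 -0.095] [-6.02 -2.72 10.95] 0.503
time_s: 39.2
position: [0.5547, 0.0833, 0.0238]
tcp_rot: [[-0.998, -0.069, -0.014], [-0.069, 0.998, -0.001], [0.014, 0.0, -1.0]]
force: [-11.0, -4.3, 16.1]
opening: 0.503
grasp_force: 30.0
MOM [-0.628  1.771 -0.11 ] [-10.99  -4.26  16.09] 0.503
```

```bash
python3 steer.py '[0.002, 0, -0.001, 0, 0, 0, 0, 0, 0, -0.001, 0, 0, 0, 0, -0.002, 0, -0.001, 0, 0, 0, 0, -0.004, 0, -0.001, 0, 0, 0, 0, -0.006, 0, -0.001, 0, 0, 0, 0, -0.006, 0, -0.001, 0, 0, 0, 0]';python3 m.py
```

```text
time_s: 39.8
position: [0.5549, 0.0834, 0.0237]
tcp_rot: [[-0.997, -0.07, -0.026], [-0.07, 0.998, -0.001], [0.026, 0.001, -1.0]]
force: [-18.1, -5.9, 16.8]
opening: 0.503
grasp_force: 30.0
MOM [-1.029  2.89  -0.106] [-18.09  -5.92  16.83] 0.503
```

```bash
python3 steer.py '[0.005, 0, 0, 0, 0, 0, 0, 0.01, 0, 0, 0, 0, 0, 0, 0.013, 0, 0, 0, 0, 0, 0.3, 0.013, 0, 0, 0, 0, 0, 0.7, 0.013, 0, 0, 0, 0, 0, 0.7, 0.013, 0, 0, 0, 0, 0, 0.7, 0.013, 0, -0.01, 0, 0, 0, 0.7, 0.013, 0, -0.035, 0, 0, 0, 0.7, 0.013, 0, -0.06, 0, 0, 0, 0.7, 0.013, 0, -0.075, 0, 0, 0, 0.7, 0.013, 0, -0.08, 0, 0, 0, 0.7, 0.013, 0, -0.08, 0, 0, 0, 0.7]' ; python3 -c "
from h import *
print(delta((.496,.155,.0215)))"
```

```text
time_s: 41.0
position: [0.5551, 0.0831, 0.1051]
tcp_rot: [[-0.998, -0.069, 0.002], [-0.069, 0.998, -0.0], [-0.002, -0.0, -1.0]]
force: [-1.0, 0.2, 0.4]
opening: 0.701
grasp_force: 0.0
[0.05422756 0.07576034 0.08344912]
```

```bash
python3 steer.py '[0.008, 0.012, 0, 0, 0, 0, 0.7, 0.024, 0.034, 0, 0, 0, 0, 0.7, 0.04, 0.056, 0, 0, 0, 0, 0.7, 0.051, 0.071, 0, 0, 0, 0, 0.7, 0.054, 0.0756, 0.012, 0, 0, 0, 0.7, 0.054, 0.0756, 0.035, 0, 0, 0, 0.7, 0.054, 0.0756, 0.06, 0, 0, 0, 0.7, 0.054, 0.0756, 0.075, 0, 0, 0, 0.7, 0.054, 0.0756, 0.081, 0, 0, 0, 0.7, 0.054, 0.0756, 0.083, 0, 0, 0, 0.7, 0.054, 0.0756, 0.083, 0, 0, 0, 0, 0.054, 0.0756, 0.083, 0, 0, 0, 0, 0.054, 0.0756, 0.083, 0, 0, 0, 0, 0.054, 0.0756, 0.083, 0, 0, 0, 0, 0.054, 0.0756, 0.083, 0, 0, 0, 0]' ; python3 m.py
python3 steer.py '[0.004, 0, -0.003, 0, 0, 0, 0, 0.008, 0, -0.01, 0, 0, 0, 0, 0.008, 0, -0.025, 0, 0, 0, 0, 0.008, 0, -0.05, 0, 0, 0, 0, 0.008, 0, -0.085, 0, 0, 0, 0, 0.008, 0, -0.12, 0, 0, 0, 0, 0.008, 0, -0.145, 0, 0, 0, 0, 0.008, 0, -0.158, 0, 0, 0, 0, 0.008, 0, -0.16, 0, 0, 0, 0, 0.008, 0, -0.16, 0, 0, 0, 0]'; python3 m.py
```

```text
time_s: 42.5
position: [0.4959, 0.1549, 0.0217]
tcp_rot: [[-0.998, -0.068, 0.001], [-0.068, 0.998, 0.0], [-0.001, 0.0, -1.0]]
force: [-0.7, -0.3, 4.3]
opening: 0.502
grasp_force: 30.0
MOM [ 0.052  0.027 -0.026] [-0.67 -0.32  4.3 ] 0.502
time_s: 43.5
position: [0.4863, 0.1542, 0.1808]
tcp_rot: [[-0.998, -0.068, -0.001], [-0.068, 0.998, -0.0], [0.001, -0.0, -1.0]]
force: [0.1, 0.6, -3.7]
opening: 0.502
grasp_force: 30.0
MOM [ 0.026  0.128 -0.012] [ 0.15  0.62 -3.74] 0.502
```

Careful with the scale: turns go in shares of 360 degrees. That gives: -28 degrees / 360 = -0.0778.

```bash
python3 steer.py '[0, 0, 0, 0, -0.0222, 0, 0, 0, 0, 0, 0, -0.0444, 0, 0, 0, 0, 0, 0, -0.0667, 0, 0, 0, 0, 0, 0, -0.0778, 0, 0, 0, 0, 0, 0, -0.0778, 0, 0, 0, 0, 0, 0, -0.0778, 0, 0, 0, 0, 0, 0, -0.0778, 0, 0, 0, 0, 0, 0, -0.0778, 0, 0, 0, 0, 0, 0, -0.0611, 0, 0, 0, 0, 0, 0, -0.0417, 0, 0, 0, 0, 0, 0, -0.0222, 0, 0, 0, 0, 0, 0, -0.0056, 0, 0, 0, 0, 0, 0, 0, 0, 0, 0, 0, 0, 0, 0, 0, 0, 0, 0, 0, 0, 0, 0, 0]'>/dev/null; python3 mm.py
python3 steer.py '[0, 0, 0, 0, 0.0222, 0, 0, 0, 0, 0, 0, 0.0444, 0, 0, 0, 0, 0, 0, 0.0667, 0, 0, 0, 0, 0, 0, 0.0778, 0, 0, 0, 0, 0, 0, 0.0778, 0, 0, 0, 0, 0, 0, 0.0778, 0, 0, 0, 0, 0, 0, 0.0778, 0, 0, 0, 0, 0, 0, 0.0778, 0, 0, 0, 0, 0, 0, 0.0611, 0, 0, 0, 0, 0, 0, 0.0417, 0, 0, 0, 0, 0, 0, 0.0222, 0, 0, 0, 0, 0, 0, 0.0056, 0, 0, 0, 0, 0, 0, 0, 0, 0, 0, 0, 0, 0, 0, 0, 0, 0, 0, 0, 0, 0, 0, 0]'>/dev/null; python3 mm.py
python3 steer.py '[0, 0, 0, 0, -0.0222, 0, 0, 0, 0, 0, 0, -0.0444, 0, 0, 0, 0, 0, 0, -0.0667, 0, 0, 0, 0, 0, 0, -0.0778, 0, 0, 0, 0, 0, 0, -0.0778, 0, 0, 0, 0, 0, 0, -0.0778, 0, 0, 0, 0, 0, 0, -0.0778, 0, 0, 0, 0, 0, 0, -0.0778, 0, 0, 0, 0, 0, 0, -0.0611, 0, 0, 0, 0, 0, 0, -0.0417, 0, 0, 0, 0, 0, 0, -0.0222, 0, 0, 0, 0, 0, 0, -0.0056, 0, 0, 0, 0, 0, 0, 0, 0, 0, 0, 0, 0, 0, 0, 0, 0, 0, 0, 0, 0, 0, 0, 0]'; python3 mm.py
python3 -c "
from h import *
print(delta((.5584,.4362,.181)))"
```

```text
MY [-0.01 -0.05 -0.02 -0.04 -0.05 -0.01 -0.04 -0.06 -0.08 -0.04 -0.02 -0.1 ] -0.043 sem 0.007 45.6
MY [0.08 0.1  0.04 0.09 0.12 0.1  0.1  0.07 0.08 0.08 0.17 0.13] 0.096 sem 0.009 47.7
time_s: 49.2
position: [0.4877, 0.1543, 0.1808]
tcp_rot: [[-0.998, -0.068, 0.001], [-0.068, 0.998, 0.0], [-0.001, 0.0, -1.0]]
force: [-0.1, 0.4, -3.5]
opening: 0.503
grasp_force: 30.0
MY [-0.04 -0.02 -0.   -0.07 -0.06 -0.02 -0.04 -0.03 -0.04 -0.03 -0.07 -0.05] -0.039 sem 0.006 49.8
[-9.01941850e-02  2.76333575e-01  2.37909456e-05]
```

```bash
python3 steer.py '[-0.002, 0.006, 0, 0, 0, 0, 0, -0.006, 0.018, 0, 0, 0, 0, 0, -0.012, 0.036, 0, 0, 0, 0, 0, -0.02, 0.06, 0, 0, 0, 0, 0, -0.028, 0.086, 0, 0, 0, 0, 0, -0.037, 0.112, 0, 0, 0, 0, 0, -0.045, 0.138, 0, 0, 0, 0, 0, -0.054, 0.164, 0, 0, 0, 0, 0, -0.062, 0.19, 0, 0, 0, 0, 0, -0.07, 0.216, 0, 0, 0, 0, 0, -0.078, 0.24, 0, 0, 0, 0, 0, -0.084, 0.258, 0, 0, 0, 0, 0, -0.088, 0.27, 0, 0, 0, 0, 0, -0.09, 0.276, 0, 0, 0, 0, 0, -0.09, 0.276, 0, 0, 0, 0, 0, -0.09, 0.276, 0, 0, 0, 0, 0]'; python3 - <<'E'
from rig import bot, cams, readout, workorder
import cv2,numpy as np
from h import *
p=readout.read_state()["position"]; c=cams.capture("scene")["color"];t=cams.capture("top")["color"]
u,v=map(int,proj("scene1",p));x0,y0=u-66,v-50;print(x0,y0,p)
a=cv2.resize(c[y0:y0+100,x0:x0+133,::-1],(796,598),interpolation=cv2.INTER_CUBIC)
cv2.imwrite("pics/s5.png",a)
b=cv2.resize(t[130:340,110:450,::-1],None,fx=2.3,fy=2.3,interpolation=cv2.INTER_CUBIC);cv2.imwrite("pics/t5.png",b)
from scipy.spatial.transform import Rotation as R
yaw=np.radians(3.94)
for t in range(-4,7,2):
    M=R.from_euler("z",yaw).as_matrix()@R.from_euler("y",np.radians(t)).as_matrix()
    q=[(proj("scene1",p+np.array([0,0,.019])+M@np.array(k))-[x0,y0])*5.98 for k in [(.064,.022,-.034),(-.064,.022,-.034),(.064,.022,-.013),(-.064,.022,-.013)]]
    print(t,[x.round(0) for x in q],(q[1][1]-q[0][1])/(q[1][0]-q[0][0]))
E
python3 mm.py
```

```text
time_s: 51.4
position: [0.5579, 0.4351, 0.1807]
tcp_rot: [[-0.998, -0.068, -0.001], [-0.068, 0.998, -0.001], [0.001, -0.001, -1.0]]
force: [-0.6, -0.3, -4.8]
opening: 0.505
grasp_force: 30.0
134 187 [0.55791949 0.43509898 0.18068044]
-4 [array([184., 323.]), array([522., 427.]), array([177., 262.]), array([519., 363.])] 0.3061083732518348
-2 [array([188., 330.]), array([525., 421.]), array([179., 268.]), array([520., 356.])] 0.2679316794648834
0 [array([191., 338.]), array([528., 415.]), array([181., 275.]), array([520., 350.])] 0.22944360222237187
2 [array([196., 345.]), array([530., 409.]), array([184., 282.]), array([521., 343.])] 0.19054735343915616
4 [array([200., 352.]), array([532., 402.]), array([186., 289.]), array([521., 336.])] 0.15114203697625797
6 [array([204., 359.]), array([534., 396.]), array([189., 296.]), array([521., 329.])] 0.1111215548066393
MY [-0.07 -0.02 -0.07 -0.02 -0.12 -0.05 -0.09 -0.12 -0.06 -0.02 -0.03 -0.04] -0.059 sem 0.01 52.1
```

View pics/s5.png

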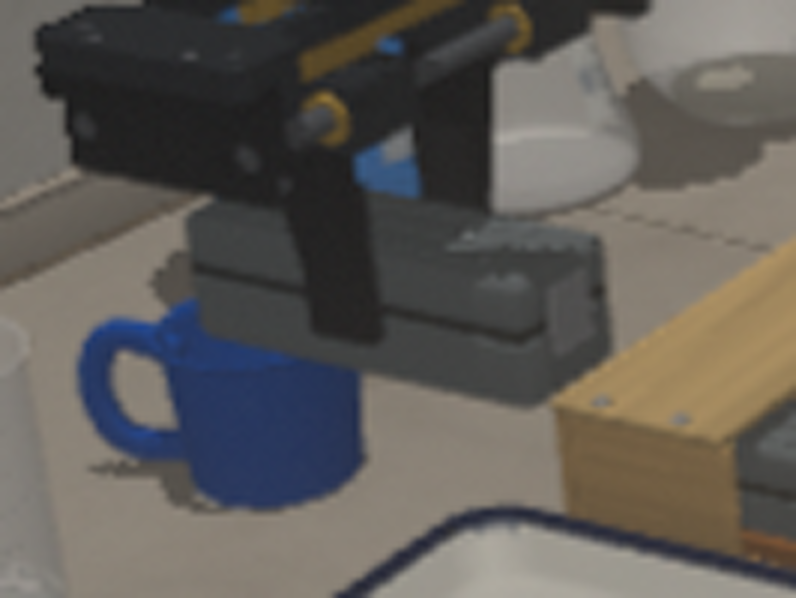

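View pics/t5.png

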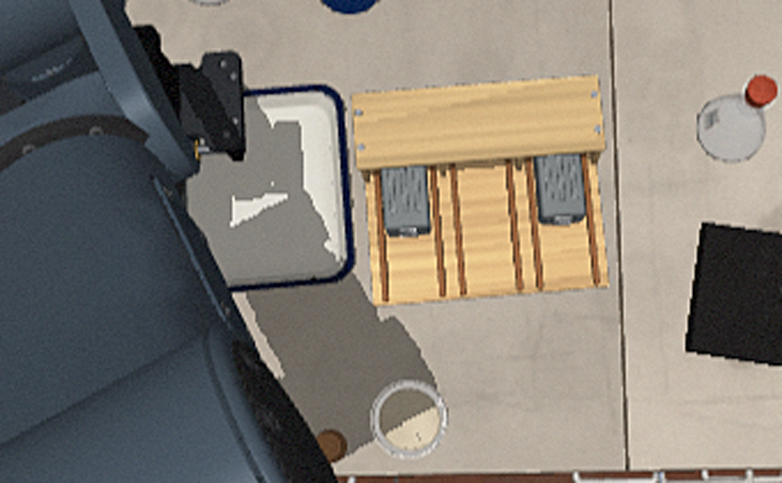

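The case's bottom edge runs (205,335)→(525,405), slope 0.22, which matches level (0.23). It hangs over the tray. In the top view both other cases are home. The cork (330,445), dish (409,419) and flask (731,128) have not moved.

```bash
python3 -c "
from rig import bot, cams, readout, workorder
print(workorder.hand_in())"
```

```text
the job is handed in; nothing more can be done
None
```

The middle case has the loose ball; I rocked it end to end several times and handed in at about 52 s, holding it level and still about 14 cm above the tray's rim, with the other two pushed home and the flask, stopper and dish unmoved.

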